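# Press a tenoned rail home in a sprung drilling jig and hold it

### The job

Pick up the short wooden rail that has a tenon on one end and lay it flat on the board of the drilling jig, tenon pointing into the slot between the two metal stop blocks. Push it square along the board so that the tenon drives the sprung plunger back until the rail's shoulders come up firmly against both stop blocks, with steady hand pressure of some 5 to 10 newtons on the stops beyond the spring. Finish while still holding it pressed there, ready for drilling: the spring would throw it back if let go; leave the plain offcut, the chisel, the mallet and the glue bottle where they are.

Things in the scene. Friction and masses are not known exactly. Their poses are not given: they have to be found in the camera images.
- rail_center (a point): Centre (half-way up) of the main body of the loose pale-wood rail: a bar 140 long (its x), 45 wide (y) and 45 high (z) mm, about 0.22 kg (varies), lying on the bench on its underside, 22.5 mm below this point. A tenon 30 long, 18 wide and 31 high mm sticks out centrally from its +x end. x points along the rail to the tenon, z up.
- rail_shoulder (a point): Centre of the rail's shoulder plane, where the tenon meets the bar, 70 mm ahead of rail_center along the rail's x. On either side of the tenon a 13.5 mm wide shoulder faces +x.
- rail_tenon_tip (a point): Middle of the tenon's end face, 100 mm ahead of rail_center along the rail's x.
- rail: The same tenoned rail as a body; its origin lies under rail_center, at the middle of the underside.
- stops: The two aluminium stop blocks, fixed on the jig board, each 40 long (x), 30 wide (y) and 55 high (z) mm, with a 28 mm wide slot between them for the tenon. Origin: in the middle of the slot, in the plane of the blocks' front faces, on the board's top face (15 mm above the bench). x is the push direction, level, into the slot (roughly to the robot's left); z up.
- jig: The jig's fixed plywood board, 340 long (x), 130 wide (y), 15 mm thick, lying on the bench. Its origin is 15 mm below that of the stops and its axes are parallel to theirs. The board is clear and flat for 210 mm in front of the stop blocks (towards -x), with only four low screw heads (4 mm) near its corners; there are no side fences.
- plunger_nose (a point): Middle of the flat round steel nose (20 mm diameter) of the sprung plunger in the slot, 23 mm above the board. At rest it stands 6 mm behind the front plane of the stop blocks; it slides along the stops' x. A dark steel housing 64 mm wide and 50 mm high stands behind the stop blocks, and the plunger's tail with a black knob sticks out behind that.
- plunger (a joint): How far the plunger is pushed in, m: 0 at rest, 0.024 when the tenon is fully home (shoulders against the stop blocks), 0.032 its own end. Spring force 3 N at 0, growing by 250 N/m to 9 N at 0.024; it springs back when let go.
- offcut: Plain pale-wood bar without a tenon, 170 x 45 x 45 mm (x, y, z), lying on the bench beside the rail; not needed. Origin at the middle of its underside.
- chisel: Chisel with a blue handle, 255 mm long along its x, up to 26 mm high, lying beyond the jig. Origin underneath, at the end of the handle (120 mm handle to -x, blade to +x).
- mallet: Carver's mallet standing on its dark round head (up to 92 mm diameter), wooden handle up, 210 mm high, beyond the work. Origin at the middle of its foot.
- glue: White glue bottle, 60 mm diameter, 160 mm high, to the left of the robot. Origin at the middle of its foot.
Not all that is in view belongs to the job. What is shaped like the rail but purple is not meant.

How it is judged:
At the end, for the whole second after the job is handed in: Through the last second the fingers hold the rail (over 2 N) flat on the board (within 6 mm, tilt under 0.08 rad), square to the stops (within 0.06 rad), the plunger pressed at least 22 mm, the shoulders within 2 mm of the stop plane and bearing on the stop blocks with 2 to 45 N, the rail still (value of joint plunger above 0.022 m and x of rail_shoulder in the frame of stops above -0.002 m and x of rail_tenon_tip in the frame of stops above 0.026 m and angle between the x axis of rail and the x axis of stops, either way round below 0.06 rad and angle between rail's own z axis and vertical below 0.08 rad and z of rail in the frame of stops below 0.006 m and contact force between rail and stops between 2 and 45 N and contact force between the fingers and rail above 2 N and linear speed of rail below 0.01 m/s and contact force between rail and offcut below 0.1 N); the arm keeps its last pose, push and grip.
It fails at once if the offcut is moved by more than 30 mm (distance of offcut from where it was at the start of the episode above 0.03 m).
It fails at once if the chisel is moved by more than 30 mm (distance of chisel from where it was at the start of the episode above 0.03 m).
It fails at once if the mallet is moved by more than 30 mm (distance of mallet from where it was at the start of the episode above 0.03 m).
It fails at once if the glue is moved by more than 30 mm (distance of glue from where it was at the start of the episode above 0.03 m).
It also fails if it takes over 48 s, if anything falls off the work surface, if the arm or the gripper's body presses on something with over 40 N, if the wrist force passes 120 N, or if a joint passes its speed limit or range.

### The arm

A 7-joint arm with a two-finger parallel gripper is mounted at the origin on the work surface. World frame = base frame: x ahead of the robot, y to its left, z up, the work surface at z = 0. Lengths are in m, angles in rad, forces in N, time in s.
With the tool pointing down it reaches from about 0.425 to 0.875 m from the base axis. Payload 8.4 kg.
Tool frame: the origin (TCP) lies at the very end of the fingers, on their centre line; the grasp point (between the pads) lies 19 mm behind it (robot.grip_depth is the distance from the TCP to the grasp point, in m); z points along the fingers, y is the line along which they close (so a half turn about z gives the same grasp; the last joint's range is limited). The gripper opens to 87 mm and grips with 3 to 60 N. Pads are 19 mm wide; open, the fingers measure 117 mm over their backs; the gripper's body (75 mm by 190 mm) begins 51 mm behind the grasp point.
Start: joints at [1.141, 0.333, 0.04, 1.465, -0.013, 1.343, -0.059], TCP at [0.211, -0.615, 0.223] pointing down, gripper open.
Joint ranges: [-2.58, 2.58], [-0.38, 2.09], [-1.3, 1.39], [0.25, 2.4], [-1.5, 4.64], [0.08, 2.09], [-2.65, 2.65]. Speed limits (rad/s): [2.22, 2.22, 2.79, 2.79, 3.14, 3.14, 3.14].

### API

Orientations are given as a unit quaternion [w, x, y, z].
In Python, from cell import robot gives the robot as it stands.
- The arm moves only by the shell command python3 -m creep 'ROWS' [FORCE]. ROWS is JSON, a list of rows, each an object of numbers: "dx", "dy", "dz": the shift along the tool's x, y, z normalised to -1 to 1, where 1 is 0.12 m; "wx", "wy", "wz": the turn, a rotation vector about the tool's x, y, z normalised to -1 to 1, where 1 is 2 rad; "fingers": the closure, from 0 (fully open) to 1 (shut). In form: [{"dx": .., "dy": .., "dz": .., "wx": .., "wy": .., "wz": .., "fingers": ..}, ...]. A call has exactly 10 rows; each row is the pose to reach, as a shift and turn from the pose commanded when the call began, along the tool's axes at that moment; what a row does not reach only later rows make up. A row lasts 1/8 s, in which the tool goes at most 62.5 mm and 10.7 degrees, less where a joint would pass 70% of its speed; a pose out of reach is approached as far as the arm can. A call with a number of a shift or a turn outside -1 to 1 is refused whole. A call with a gripper value outside its range is refused whole. The fingers move at their own pace and stop on an object; FORCE is the grip in N (left out, the last holds). Time passes only in rows, so rows that repeat a pose let the fingers close, or fill a call up. It gives the time, the measured TCP pose, the force, the opening and the grip force at its end, in the units of the state.
- robot.read_state(): the state, without advancing time (a new reading comes with each control period).
- robot.capture(name): name is "side" or "top"; returns a dict with "img" (480x640x3 uint8, red, green, blue), "vfov" (degrees; the focal length in pixels is half the picture's height over the tangent of half this angle, whatever the lens; pixels are square), "cx", "cy" (the principal point, pixels), "dist" ([k1, k2, p1, p2, k3] as OpenCV has them; the pictures are not rectified), "T" (4x4, takes a point from camera to world coordinates). Camera axes: x right, y down, z forward; pixel columns grow to the right and rows downward; lengths in m; the calibration is good to about 2 mm. A picture is of the moment at which its call begins. There is no depth.
- robot.job_done(): hands the job in; it is judged then, once.
The state is a dict: "time_s": time; "joint_positions": joint angles; "qvel": joint speeds; "effort": joint torques, N m; "ee_pos": TCP position; "tool_rot": TCP orientation; "ft_force": force on the tool from outside, world axes, zero at the start; "wrist_torque": the same for the moment, N m; "opening": finger opening in m; "finger_force": force on a finger pad.
Only numpy, scipy, OpenCV 4.12 (cv2) and the standard library are available. Lean on these libraries where they do the work, as an engineer would, in place of code of your own. Each camera call takes 0.05 s, during which the arm holds its last target. There are 200 camera calls.

## Working session

There is one attempt and no reset: what is moved stays moved. The work goes in short steps, Python scripts to look and compute and a shell command to move; the robot and the scene stay as the last step left them, time stands still between calls to the robot, and variables do not carry over. Pictures are saved under pics/ and viewed, at most 10 in all, crops included, and the job is handed in when it is done.

```bash
mkdir -p pics; python3 - <<'E'
from cell import robot
import cv2,pickle
for n in("side","top"):
    c=robot.capture(n);pickle.dump(c,open(n+".pkl","wb"))
    cv2.imwrite(f"pics/{n}0.png",c["img"][:,:,::-1]);print(n,c["vfov"],c["cx"],c["cy"],c["dist"],c["T"])
s=robot.read_state();print(s["time_s"],s["ee_pos"],s["tool_rot"],s["opening"],s["ft_force"])
E
```

```text
side 54.68036321992948 317.49927256809497 233.62957794571656 [-0.01273144  0.          0.          0.          0.        ] [[-0.98814063 -0.11095361  0.10614799  0.37797749]
 [-0.15304706  0.65567205 -0.73937187  0.98194389]
 [ 0.01243771 -0.74684902 -0.66487731  0.91806052]
 [ 0.          0.          0.          1.        ]]
top 42.71190390522918 322.56148881982745 230.9418727200807 [-0.12845449  0.          0.          0.          0.        ] [[ 0.01300976 -0.98863547  0.14976869  0.31998999]
 [-0.99989154 -0.01389665 -0.00487668  0.04501387]
 [ 0.00690255 -0.149689   -0.98870904  1.34732436]
 [ 0.          0.          0.          1.        ]]
0.1 [ 0.21098481 -0.61437025  0.22173136] [-7.11771281e-04  9.86350570e-01  1.64657286e-01 -1.55156581e-04] 0.08718260075974124 [0.42273591 0.78855853 0.05167578]
```

View pics/top0.png

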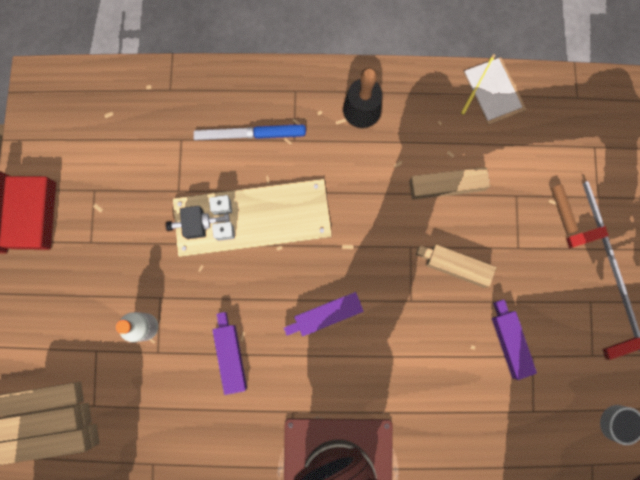

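View pics/side0.png

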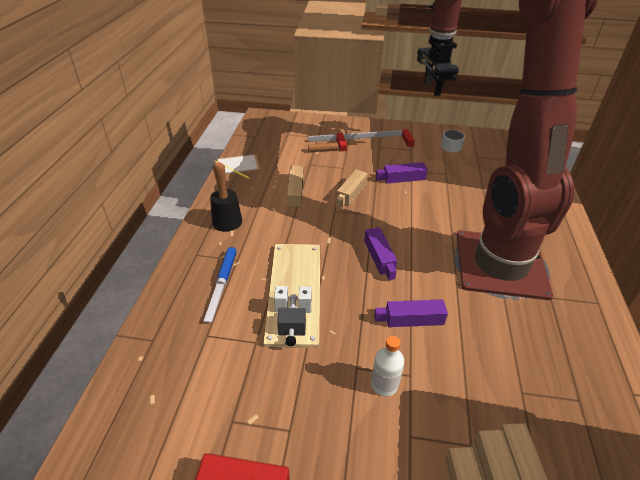

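Top view: the rail is at about (460,265) with its tenon at (423,252). The offcut is at (450,182), the jig at (250,218) and the stop blocks at (220,204) and (222,230). The side view agrees: rail at (352,188), stops at (281,297) and (305,297). Next I'll zoom in on these.

```bash
python3 - <<'E'
import cv2,pickle,numpy as np
t=pickle.load(open("top.pkl","rb"))["img"];s=pickle.load(open("side.pkl","rb"))["img"]
z=lambda i,x,y,w,h:cv2.resize(i[y:y+h,x:x+w],(400,300),interpolation=cv2.INTER_CUBIC)
a=np.vstack([np.hstack([z(t,405,225,100,75),z(t,165,175,100,75)]),np.hstack([z(s,320,160,60,45),z(s,255,275,80,60)])])
cv2.imwrite("pics/z.png",a[:,:,::-1])
for n,i,p in[("top",t,[(465,265),(440,252),(424,252),(470,285),(300,200),(455,240),(460,290)]),]:
    print([ (q,cv2.cvtColor(i,cv2.COLOR_RGB2HSV)[q[1],q[0]].tolist()) for q in p])
E
```

```text
[((465, 265), [17, 98, 217]), ((440, 252), [17, 96, 224]), ((424, 252), [17, 100, 166]), ((470, 285), [12, 119, 174]), ((300, 200), [22, 73, 239]), ((455, 240), [13, 118, 125]), ((460, 290), [13, 119, 178])]
```

View pics/z.png

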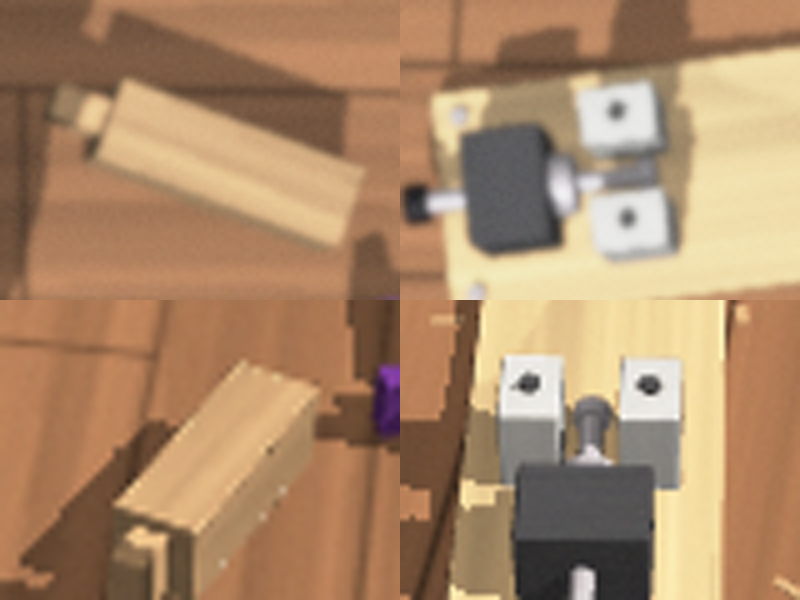

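The crops show the rail's bright top face with clean edges, at crop corners (125,78), (365,172), (338,250) and (95,158). The stop-block tops are white, with front faces near crop x≈660–672. I'll mask these, cast them onto planes and fit rectangles.

```bash
cat > h.py <<'E'
import cv2,pickle,numpy as np
def ray(c,uv):
    f=240/np.tan(np.radians(c["vfov"]/2));K=np.array([[f,0,c["cx"]],[0,f,c["cy"]],[0,0,1]])
    p=cv2.undistortPoints(np.float64(uv).reshape(-1,1,2),K,np.float64(c["dist"])).reshape(-1,2)
    return np.c_[p,np.ones(len(p))]@c["T"][:3,:3].T
def plane(c,uv,z):
    d=ray(c,uv);o=c["T"][:3,3];return (o+d*((z-o[2])/d[:,2])[:,None])[:,:2]
def find(c,box,lo,hi,z,n=1,k=4):
    x,y,w,h=box;i=cv2.resize(c["img"][y:y+h,x:x+w],None,fx=k,fy=k,interpolation=cv2.INTER_CUBIC)
    m=cv2.inRange(cv2.cvtColor(i,cv2.COLOR_RGB2HSV),lo,hi)
    m=cv2.morphologyEx(m,cv2.MORPH_OPEN,np.ones((9,9)));m=cv2.morphologyEx(m,cv2.MORPH_CLOSE,np.ones((15,15)))
    cs=sorted(cv2.findContours(m,0,cv2.CHAIN_APPROX_NONE)[0],key=cv2.contourArea)[::-1][:n]
    out=[]
    for q in cs:
        uv=(q.reshape(-1,2)+.5)/k-.5+[x,y]
        out.append(cv2.minAreaRect(np.float32(plane(c,uv,z)*1000)))
    return out,m
def show(r):
    for (c,s,a) in r:print("ctr",np.round(c,1),"size",np.round(s,1),"ang",round(a,2))
E
python3 - <<'E'
from h import *
t=pickle.load(open("top.pkl","rb"));s=pickle.load(open("side.pkl","rb"))
ms=[]
for nm,c,b,lo,hi,z,n in[("railT",t,(405,225,100,75),(14,60,198),(22,110,255),.045,1),
 ("boardT",t,(150,160,200,110),(19,50,120),(28,140,255),.015,1),
 ("blocksT",t,(165,175,100,75),(0,0,190),(180,40,255),.070,3),
 ("railS",s,(320,160,60,45),(14,60,190),(22,130,255),.045,1),
 ("blocksS",s,(255,275,80,60),(0,0,190),(180,40,255),.070,3)]:
    r,m=find(c,b,lo,hi,z,n);print(nm);show(r);ms.append(cv2.resize(m,(260,200)))
ms.append(ms[0]*0)
cv2.imwrite("pics/m.png",np.vstack([np.hstack(ms[:3]),np.hstack(ms[3:])]))
E
```

```text
railT
ctr [ 449.2 -255.2] size [155.7  44.3] ang 70.11
boardT
ctr [549.8 196.8] size [129.8 339.6] ang 8.35
blocksT
ctr [515.2 262.6] size [63.6 40.8] ang 85.69
ctr [569.8 260.5] size [32.3 40.3] ang 8.19
ctr [521.1 348.7] size [ 8.6 17.2] ang 2.89
railS
ctr [ 443.4 -261.3] size [140.8  46.3] ang 70.37
blocksS
ctr [568.4 261.7] size [29.3 39.9] ang 10.22
ctr [511.4 253.8] size [28.8 38. ] ang 9.42
ctr [520.5 371.9] size [ 6.7 15. ] ang 11.06
```

View pics/m.png

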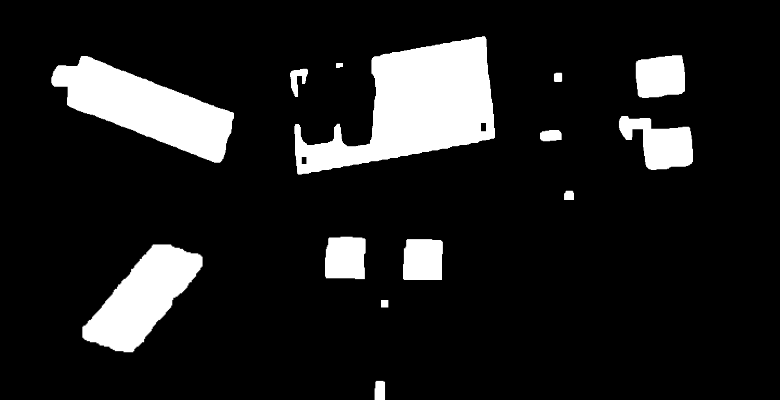

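Measurements, averaged over both views:
- **Stops:** origin about (543.5, 237) mm, x-axis yaw about 98.2°.
- **Rail:** centre about (445, -262) mm, yaw about 70.3°.

The tool has to turn +51° to grasp, then another +28° to place. I'll start moving.

```bash
cat > g.py <<'E'
import sys,numpy as np
from cell import robot
from scipy.spatial.transform import Rotation as R
# python3 g.py x y z(mm, TCP) toolx_yaw(deg): remaining shift/turn in move units
s=robot.read_state();q=s["tool_rot"];r=R.from_quat([q[1],q[2],q[3],q[0]])
x,y,z,a=map(float,sys.argv[1:5])
g=R.from_euler("z",a,degrees=True)*R.from_euler("x",180,degrees=True)
d=r.inv().apply(np.array([x,y,z])/1000-s["ee_pos"])/.12;w=(r.inv()*g).as_rotvec()/2
m=r.as_matrix()
print("t",s["time_s"],"pos",np.round(s["ee_pos"]*1000,1),"yaw",round(np.degrees(np.arctan2(m[1,0],m[0,0])),2),"F",np.round(s["ft_force"],1),"op",round(s["opening"]*1000,1),"ff",s["finger_force"])
print("d",np.round(d,3),"w",np.round(w,4),"jn",np.round(s["joint_positions"],2))
E
python3 -m creep '[{"dx":0.2,"dy":-0.15,"wz":-0.08},{"dx":0.45,"dy":-0.34,"wz":-0.17},{"dx":0.7,"dy":-0.53,"wz":-0.26},{"dx":0.95,"dy":-0.72,"wz":-0.35},{"dx":0.95,"dy":-0.72,"wz":-0.448},{"dx":0.95,"dy":-0.72,"wz":-0.448},{"dx":0.95,"dy":-0.72,"wz":-0.448},{"dx":0.95,"dy":-0.72,"wz":-0.448},{"dx":0.95,"dy":-0.72,"wz":-0.448},{"dx":0.95,"dy":-0.72,"wz":-0.448}]' 40; python3 g.py 445 -262 180 70.3
```

```text
t 0.1 pos [ 211.  -614.4  221.7] yaw 18.95 F [0.4 0.8 0.1] op 87.2 ff 0.0
d [ 2.798 -2.143  0.351] w [-7.000e-04 -3.000e-04 -4.481e-01] jn [ 1.14  0.33  0.04  1.47 -0.01  1.34 -0.06]schema error: expected keys dx, dy, dz, wx, wy, wz, fingers
```

```bash
python3 -m creep '[{"dx":0.2,"dy":-0.15,"dz":0,"wx":0,"wy":0,"wz":-0.08,"fingers":0},{"dx":0.45,"dy":-0.34,"dz":0,"wx":0,"wy":0,"wz":-0.17,"fingers":0},{"dx":0.7,"dy":-0.53,"dz":0,"wx":0,"wy":0,"wz":-0.26,"fingers":0},{"dx":0.95,"dy":-0.72,"dz":0,"wx":0,"wy":0,"wz":-0.35,"fingers":0},{"dx":0.95,"dy":-0.72,"dz":0,"wx":0,"wy":0,"wz":-0.448,"fingers":0},{"dx":0.95,"dy":-0.72,"dz":0,"wx":0,"wy":0,"wz":-0.448,"fingers":0},{"dx":0.95,"dy":-0.72,"dz":0,"wx":0,"wy":0,"wz":-0.448,"fingers":0},{"dx":0.95,"dy":-0.72,"dz":0,"wx":0,"wy":0,"wz":-0.448,"fingers":0},{"dx":0.95,"dy":-0.72,"dz":0,"wx":0,"wy":0,"wz":-0.448,"fingers":0},{"dx":0.95,"dy":-0.72,"dz":0,"wx":0,"wy":0,"wz":-0.448,"fingers":0}]' 40; python3 g.py 445 -262 180 70.3
```

```text
time_s: 1.35
ee_pos: [0.2908, -0.4961, 0.2225]
tool_rot: [-0.0, 0.818, 0.575, 0.0]
ft_force: [-0.8, 0.7, -0.6]
opening: 0.0872
finger_force: 0.0
t 1.35 pos [ 290.8 -496.1  222.5] yaw 70.24 F [-0.8  0.7 -0.6] op 87.2 ff 0.0
d [2.27  0.55  0.354] w [-0.0001 -0.0001 -0.0005] jn [ 1.08  0.19 -0.14  1.65  0.03  1.31  0.6 ]
```

```bash
python3 -m creep '[{"dx":0.2,"dy":0.1,"dz":0,"wx":0,"wy":0,"wz":0,"fingers":0},{"dx":0.5,"dy":0.25,"dz":0,"wx":0,"wy":0,"wz":0,"fingers":0},{"dx":0.8,"dy":0.4,"dz":0,"wx":0,"wy":0,"wz":0,"fingers":0},{"dx":1,"dy":0.55,"dz":0,"wx":0,"wy":0,"wz":0,"fingers":0},{"dx":1,"dy":0.55,"dz":0,"wx":0,"wy":0,"wz":0,"fingers":0},{"dx":1,"dy":0.55,"dz":0,"wx":0,"wy":0,"wz":0,"fingers":0},{"dx":1,"dy":0.55,"dz":0,"wx":0,"wy":0,"wz":0,"fingers":0},{"dx":1,"dy":0.55,"dz":0,"wx":0,"wy":0,"wz":0,"fingers":0},{"dx":1,"dy":0.55,"dz":0,"wx":0,"wy":0,"wz":0,"fingers":0},{"dx":1,"dy":0.55,"dz":0,"wx":0,"wy":0,"wz":0,"fingers":0}]' 40 >/dev/null; python3 -m creep '[{"dx":0.2,"dy":0,"dz":0,"wx":0,"wy":0,"wz":0,"fingers":0},{"dx":0.5,"dy":0,"dz":0,"wx":0,"wy":0,"wz":0,"fingers":0},{"dx":0.8,"dy":0,"dz":0,"wx":0,"wy":0,"wz":0,"fingers":0},{"dx":1,"dy":0,"dz":0,"wx":0,"wy":0,"wz":0,"fingers":0},{"dx":1,"dy":0,"dz":0,"wx":0,"wy":0,"wz":0,"fingers":0},{"dx":1,"dy":0,"dz":0,"wx":0,"wy":0,"wz":0,"fingers":0},{"dx":1,"dy":0,"dz":0,"wx":0,"wy":0,"wz":0,"fingers":0},{"dx":1,"dy":0,"dz":0,"wx":0,"wy":0,"wz":0,"fingers":0},{"dx":1,"dy":0,"dz":0,"wx":0,"wy":0,"wz":0,"fingers":0},{"dx":1,"dy":0,"dz":0,"wx":0,"wy":0,"wz":0,"fingers":0}]' >/dev/null;  python3 g.py 445 -262 8 70.3
```

```text
t 3.85 pos [ 433.9 -292.4  222.5] yaw 70.27 F [ 0.7  0.4 -0.5] op 86.7 ff 0.0
d [0.27  0.002 1.788] w [-0.0001 -0.     -0.0002] jn [ 0.81  0.1  -0.32  1.76  0.03  1.3   0.14]
```

```bash
python3 -m creep '[{"dx":0.14,"dy":0,"dz":0.1,"wx":0,"wy":0,"wz":0,"fingers":0},{"dx":0.27,"dy":0,"dz":0.3,"wx":0,"wy":0,"wz":0,"fingers":0},{"dx":0.27,"dy":0,"dz":0.5,"wx":0,"wy":0,"wz":0,"fingers":0},{"dx":0.27,"dy":0,"dz":0.7,"wx":0,"wy":0,"wz":0,"fingers":0},{"dx":0.27,"dy":0,"dz":0.9,"wx":0,"wy":0,"wz":0,"fingers":0},{"dx":0.27,"dy":0,"dz":1,"wx":0,"wy":0,"wz":0,"fingers":0},{"dx":0.27,"dy":0,"dz":1,"wx":0,"wy":0,"wz":0,"fingers":0},{"dx":0.27,"dy":0,"dz":1,"wx":0,"wy":0,"wz":0,"fingers":0},{"dx":0.27,"dy":0,"dz":1,"wx":0,"wy":0,"wz":0,"fingers":0},{"dx":0.27,"dy":0,"dz":1,"wx":0,"wy":0,"wz":0,"fingers":0}]'>/dev/null; python3 g.py 445 -262 8 70.3; python3 - <<'E'
from cell import robot
import cv2,numpy as np
t=robot.capture("top")["img"];s=robot.capture("side")["img"]
z=lambda i,x,y,w,h:cv2.resize(i[y:y+h,x:x+w],(400,400),interpolation=cv2.INTER_CUBIC)
cv2.imwrite("pics/p1.png",np.hstack([z(t,400,200,120,120),z(s,300,120,100,100)])[:,:,::-1])
E
```

```text
t 5.1 pos [ 445.2 -262.   103.1] yaw 70.28 F [-0.4 -0.2  0.3] op 87.0 ff 0.0
d [-0.    -0.002  0.793] w [ 0.0005  0.0001 -0.0001] jn [ 0.77  0.19 -0.35  1.92  0.07  1.05  0.04]
```

View pics/p1.png

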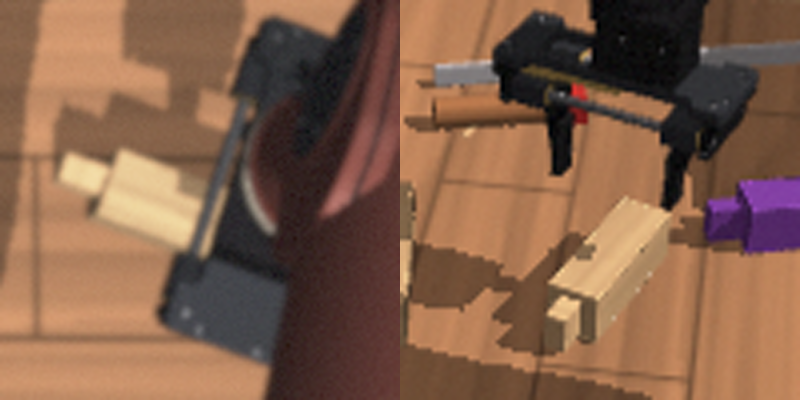

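The fingers are square to the rail and straddle its width. In the top crop the rail's tenon is at (80,170), and the side crop shows one finger on each side. Next I'll descend and close.

```bash
python3 -m creep '[{"dx":0,"dy":0,"dz":0.15,"wx":0,"wy":0,"wz":0,"fingers":0},{"dx":0,"dy":0,"dz":0.35,"wx":0,"wy":0,"wz":0,"fingers":0},{"dx":0,"dy":0,"dz":0.55,"wx":0,"wy":0,"wz":0,"fingers":0},{"dx":0,"dy":0,"dz":0.72,"wx":0,"wy":0,"wz":0,"fingers":0},{"dx":0,"dy":0,"dz":0.79,"wx":0,"wy":0,"wz":0,"fingers":0},{"dx":0,"dy":0,"dz":0.79,"wx":0,"wy":0,"wz":0,"fingers":0},{"dx":0,"dy":0,"dz":0.79,"wx":0,"wy":0,"wz":0,"fingers":0.3},{"dx":0,"dy":0,"dz":0.79,"wx":0,"wy":0,"wz":0,"fingers":0.6},{"dx":0,"dy":0,"dz":0.79,"wx":0,"wy":0,"wz":0,"fingers":1},{"dx":0,"dy":0,"dz":0.79,"wx":0,"wy":0,"wz":0,"fingers":1}]' 50; python3 g.py 445 -262 8 70.3
```

```text
time_s: 6.45
ee_pos: [0.445, -0.2619, 0.008]
tool_rot: [0.0, 0.818, 0.576, 0.0]
ft_force: [0.3, 0.7, -0.8]
opening: 0.0545
finger_force: 0.0
t 6.45 pos [ 445.  -261.9    8. ] yaw 70.29 F [ 0.3  0.7 -0.8] op 54.5 ff 0.0
d [-0.001  0.     0.   ] w [ 0.0002  0.0001 -0.0001] jn [ 0.75  0.31 -0.34  1.99  0.14  0.86 -0.01]
```

```bash
python3 -m creep '[{"dx":0,"dy":0,"dz":0,"wx":0,"wy":0,"wz":0,"fingers":1},{"dx":0,"dy":0,"dz":0,"wx":0,"wy":0,"wz":0,"fingers":1},{"dx":0,"dy":0,"dz":0,"wx":0,"wy":0,"wz":0,"fingers":1},{"dx":0,"dy":0,"dz":0,"wx":0,"wy":0,"wz":0,"fingers":1},{"dx":0,"dy":0,"dz":0,"wx":0,"wy":0,"wz":0,"fingers":1},{"dx":0,"dy":0,"dz":-0.1,"wx":0,"wy":0,"wz":0,"fingers":1},{"dx":0,"dy":0,"dz":-0.3,"wx":0,"wy":0,"wz":0,"fingers":1},{"dx":0,"dy":0,"dz":-0.5,"wx":0,"wy":0,"wz":0,"fingers":1},{"dx":0,"dy":0,"dz":-0.65,"wx":0,"wy":0,"wz":0,"fingers":1},{"dx":0,"dy":0,"dz":-0.7,"wx":0,"wy":0,"wz":0,"fingers":1}]' 50; python3 g.py 562 110 100 98.2
```

```text
time_s: 7.7
ee_pos: [0.4453, -0.2621, 0.093]
tool_rot: [0.001, 0.818, 0.576, 0.0]
ft_force: [-1.0, -0.5, -3.0]
opening: 0.0447
finger_force: 50.0
t 7.7 pos [ 445.3 -262.1   93. ] yaw 70.28 F [-1.  -0.5 -3. ] op 44.7 ff 49.96245218833792
d [ 3.247 -0.13  -0.06 ] w [ 0.0007  0.0004 -0.2436] jn [ 0.77  0.2  -0.35  1.93  0.08  1.03  0.03]
```

```bash
python3 -m creep '[{"dx":0.2,"dy":0,"dz":0,"wx":0,"wy":0,"wz":-0.05,"fingers":1},{"dx":0.4,"dy":0,"dz":0,"wx":0,"wy":0,"wz":-0.1,"fingers":1},{"dx":0.6,"dy":0,"dz":0,"wx":0,"wy":0,"wz":-0.15,"fingers":1},{"dx":0.8,"dy":0,"dz":0,"wx":0,"wy":0,"wz":-0.2,"fingers":1},{"dx":1,"dy":0,"dz":0,"wx":0,"wy":0,"wz":-0.244,"fingers":1},{"dx":1,"dy":0,"dz":0,"wx":0,"wy":0,"wz":-0.244,"fingers":1},{"dx":1,"dy":0,"dz":0,"wx":0,"wy":0,"wz":-0.244,"fingers":1},{"dx":1,"dy":0,"dz":0,"wx":0,"wy":0,"wz":-0.244,"fingers":1},{"dx":1,"dy":0,"dz":0,"wx":0,"wy":0,"wz":-0.244,"fingers":1},{"dx":1,"dy":0,"dz":0,"wx":0,"wy":0,"wz":-0.244,"fingers":1}]' 50 >/dev/null; python3 g.py 562 110 100 98.2
```

```text
t 8.95 pos [ 485.3 -149.2   91.8] yaw 98.21 F [-0.1  0.2 -1.8] op 44.5 ff 49.96248126917635
d [ 2.046  0.941 -0.069] w [0.     0.     0.0001] jn [ 0.66  0.2  -0.49  1.94  0.11  1.03  0.26]
```

```bash
python3 -m creep '[{"dx":0.2,"dy":0.2,"dz":0,"wx":0,"wy":0,"wz":0,"fingers":1},{"dx":0.45,"dy":0.4,"dz":0,"wx":0,"wy":0,"wz":0,"fingers":1},{"dx":0.7,"dy":0.65,"dz":0,"wx":0,"wy":0,"wz":0,"fingers":1},{"dx":0.9,"dy":0.85,"dz":0,"wx":0,"wy":0,"wz":0,"fingers":1},{"dx":1,"dy":0.94,"dz":0,"wx":0,"wy":0,"wz":0,"fingers":1},{"dx":1,"dy":0.94,"dz":0,"wx":0,"wy":0,"wz":0,"fingers":1},{"dx":1,"dy":0.94,"dz":0,"wx":0,"wy":0,"wz":0,"fingers":1},{"dx":1,"dy":0.94,"dz":0,"wx":0,"wy":0,"wz":0,"fingers":1},{"dx":1,"dy":0.94,"dz":0,"wx":0,"wy":0,"wz":0,"fingers":1},{"dx":1,"dy":0.94,"dz":0,"wx":0,"wy":0,"wz":0,"fingers":1}]' >/dev/null; python3 -m creep '[{"dx":0.2,"dy":0,"dz":0,"wx":0,"wy":0,"wz":0,"fingers":1},{"dx":0.45,"dy":0,"dz":0,"wx":0,"wy":0,"wz":0,"fingers":1},{"dx":0.7,"dy":0,"dz":0,"wx":0,"wy":0,"wz":0,"fingers":1},{"dx":0.9,"dy":0,"dz":0,"wx":0,"wy":0,"wz":0,"fingers":1},{"dx":1,"dy":0,"dz":0,"wx":0,"wy":0,"wz":0,"fingers":1},{"dx":1,"dy":0,"dz":0,"wx":0,"wy":0,"wz":0,"fingers":1},{"dx":1,"dy":0,"dz":0.1,"wx":0,"wy":0,"wz":0,"fingers":1},{"dx":1,"dy":0,"dz":0.2,"wx":0,"wy":0,"wz":0,"fingers":1},{"dx":1,"dy":0,"dz":0.3,"wx":0,"wy":0,"wz":0,"fingers":1},{"dx":1,"dy":0,"dz":0.3,"wx":0,"wy":0,"wz":0,"fingers":1}]' >/dev/null; python3 g.py 562 108.3 24 98.2; python3 - <<'E'
from cell import robot
from h import *
t=robot.capture("top");s=robot.capture("side")
pickle.dump(t,open("top2.pkl","wb"));pickle.dump(s,open("side2.pkl","wb"));t=t["img"];s=s["img"]
z=lambda i,x,y,w,h:cv2.resize(i[y:y+h,x:x+w],(400,400),interpolation=cv2.INTER_CUBIC)
cv2.imwrite("pics/p2.png",np.hstack([z(t,180,150,120,120),z(s,240,220,100,100)])[:,:,::-1])
E
```

```text
t 11.45 pos [561.6 104.3  54.2] yaw 98.23 F [ 0.4 -0.5 -2. ] op 44.3 ff 49.96253054821864
d [0.032 0.009 0.252] w [-0.0013 -0.0001  0.0003] jn [ 0.24  0.39 -0.6   1.82  0.25  1.01 -0.32]
```

View pics/p2.png

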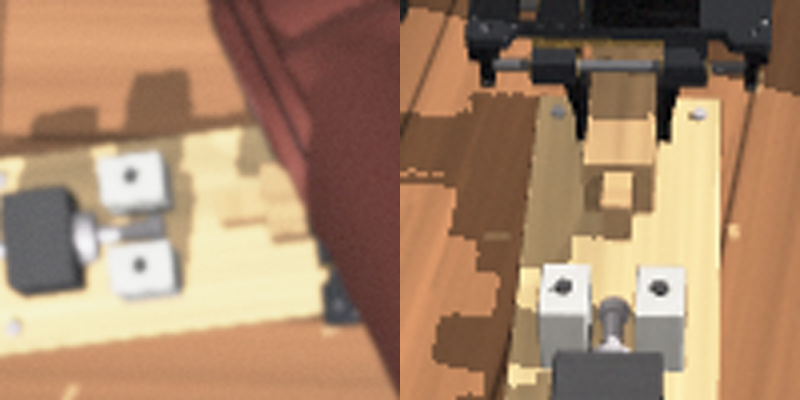

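The rail hangs level over the board. In the side crop the shoulder top edge runs from (583,165) to (655,165), the tenon is at about column 617, and the blocks' inner edges are at 592 and 637. I'll check the lateral offset against the blocks in that same view.

```bash
python3 - <<'E'
from h import *
s=pickle.load(open("side2.pkl","rb"))
u=lambda *p:np.array([[240+(x-400)/4-.4,220+y/4-.4] for x,y in p])
a=np.radians(98.2);X=np.array([np.cos(a),np.sin(a)]);Y=np.array([-X[1],X[0]]);o=np.array([543.5,237])
f=lambda P:np.round(np.c_[(P*1000-o)@X,(P*1000-o)@Y],1).tolist()
print("shoulder",f(plane(s,u((583,165),(655,165)),.0912)))
print("tenon top",f(plane(s,u((600,172),(632,172),(600,206),(632,206)),.0842)))
print("blocks",f(plane(s,u((540,265),(592,265),(637,265),(684,265)),.07)))
r,_=find(s,(240,275,80,60),(0,0,190),(180,40,255),.07,2);show(r);print(f(np.array([q[0] for q in r])/1000), f(np.array([[.5616,.1043]])))
E
```

```text
shoulder [[-63.2, -21.6], [-64.3, 23.6]]
tenon top [[-64.2, -11.1], [-64.7, 9.0], [-34.7, -9.5], [-35.2, 10.3]]
blocks [[2.1, -44.4], [1.4, -12.8], [0.8, 14.6], [0.2, 43.3]]
ctr [568.5 261.7] size [29.5 40. ] ang 10.17
ctr [511.5 253.8] size [29. 38.] ang 9.42
[[20.8, -28.2], [21.2, 29.3]] [[-133.9, 1.0]]
```

Alignment is within about 1 mm, and the shoulders are about 65 mm short of the stops. Lowering the rail onto the board.

```bash
python3 -m creep '[{"dx":0,"dy":0,"dz":0.08,"wx":0,"wy":0,"wz":0,"fingers":1},{"dx":0,"dy":0,"dz":0.16,"wx":0,"wy":0,"wz":0,"fingers":1},{"dx":0,"dy":0,"dz":0.22,"wx":0,"wy":0,"wz":0,"fingers":1},{"dx":0,"dy":0,"dz":0.24,"wx":0,"wy":0,"wz":0,"fingers":1},{"dx":0,"dy":0,"dz":0.25,"wx":0,"wy":0,"wz":0,"fingers":1},{"dx":0,"dy":0,"dz":0.255,"wx":0,"wy":0,"wz":0,"fingers":1},{"dx":0,"dy":0,"dz":0.26,"wx":0,"wy":0,"wz":0,"fingers":1},{"dx":0,"dy":0,"dz":0.26,"wx":0,"wy":0,"wz":0,"fingers":1},{"dx":0,"dy":0,"dz":0.26,"wx":0,"wy":0,"wz":0,"fingers":1},{"dx":0,"dy":0,"dz":0.26,"wx":0,"wy":0,"wz":0,"fingers":1}]' ; python3 g.py 552.8 170 23 98.2
```

```text
time_s: 12.8
ee_pos: [0.5625, 0.1049, 0.0246]
tool_rot: [0.0, 0.654, 0.756, 0.0]
ft_force: [-0.2, 0.5, -3.4]
opening: 0.0447
finger_force: 50.0
t 12.8 pos [562.5 104.9  24.6] yaw 98.25 F [-0.2  0.5 -3.4] op 44.7 ff 49.962434745248174
d [ 0.549 -0.002  0.014] w [ 0.     -0.      0.0004] jn [ 0.22  0.43 -0.58  1.84  0.28  0.96 -0.34]
```

```bash
python3 -m creep '[{"dx":0,"dy":0,"dz":0.005,"wx":0,"wy":0,"wz":0,"fingers":1},{"dx":0.02,"dy":0,"dz":0.008,"wx":0,"wy":0,"wz":0,"fingers":1},{"dx":0.06,"dy":0,"dz":0.012,"wx":0,"wy":0,"wz":0,"fingers":1},{"dx":0.1,"dy":0,"dz":0.015,"wx":0,"wy":0,"wz":0,"fingers":1},{"dx":0.14,"dy":0,"dz":0.018,"wx":0,"wy":0,"wz":0,"fingers":1},{"dx":0.18,"dy":0,"dz":0.018,"wx":0,"wy":0,"wz":0,"fingers":1},{"dx":0.2,"dy":0,"dz":0.018,"wx":0,"wy":0,"wz":0,"fingers":1},{"dx":0.2,"dy":0,"dz":0.018,"wx":0,"wy":0,"wz":0,"fingers":1},{"dx":0.2,"dy":0,"dz":0.018,"wx":0,"wy":0,"wz":0,"fingers":1},{"dx":0.2,"dy":0,"dz":0.018,"wx":0,"wy":0,"wz":0,"fingers":1}]' ; python3 g.py 552.8 170 23 98.2
```

```text
time_s: 14.05
ee_pos: [0.5595, 0.1289, 0.0229]
tool_rot: [0.0, 0.654, 0.756, 0.0]
ft_force: [0.9, -2.1, 5.5]
opening: 0.0447
finger_force: 50.0
t 14.05 pos [559.5 128.9  22.9] yaw 98.25 F [ 0.9 -2.1  5.5] op 44.7 ff 49.9742874277581
d [ 0.347 -0.006 -0.001] w [ 0.0005 -0.0001  0.0004] jn [ 0.18  0.44 -0.59  1.83  0.29  0.96 -0.39]
```

```bash
python3 -m creep '[{"dx":0.04,"dy":0,"dz":0,"wx":0,"wy":0,"wz":0,"fingers":1},{"dx":0.08,"dy":0,"dz":0,"wx":0,"wy":0,"wz":0,"fingers":1},{"dx":0.12,"dy":0,"dz":0,"wx":0,"wy":0,"wz":0,"fingers":1},{"dx":0.16,"dy":0,"dz":0,"wx":0,"wy":0,"wz":0,"fingers":1},{"dx":0.2,"dy":0,"dz":0,"wx":0,"wy":0,"wz":0,"fingers":1},{"dx":0.23,"dy":0,"dz":0,"wx":0,"wy":0,"wz":0,"fingers":1},{"dx":0.26,"dy":0,"dz":0,"wx":0,"wy":0,"wz":0,"fingers":1},{"dx":0.28,"dy":0,"dz":0,"wx":0,"wy":0,"wz":0,"fingers":1},{"dx":0.28,"dy":0,"dz":0,"wx":0,"wy":0,"wz":0,"fingers":1},{"dx":0.28,"dy":0,"dz":0,"wx":0,"wy":0,"wz":0,"fingers":1}]' ; python3 g.py 553.6 168 23 98.2
```

```text
time_s: 15.3
ee_pos: [0.5552, 0.1588, 0.0229]
tool_rot: [0.001, 0.655, 0.755, -0.001]
ft_force: [0.3, -12.3, 9.1]
opening: 0.0443
finger_force: 50.0
t 15.3 pos [555.2 158.8  22.9] yaw 98.12 F [  0.3 -12.3   9.1] op 44.3 ff 49.98241977329599
d [ 0.078 -0.002 -0.001] w [ 0.0001  0.0018 -0.0007] jn [ 0.13  0.44 -0.59  1.82  0.3   0.96 -0.45]
```

```bash
python3 -m creep '[{"dx":0.01,"dy":0,"dz":0,"wx":0,"wy":0,"wz":0,"fingers":1},{"dx":0.02,"dy":0,"dz":0,"wx":0,"wy":0,"wz":0,"fingers":1},{"dx":0.03,"dy":0,"dz":0,"wx":0,"wy":0,"wz":0,"fingers":1},{"dx":0.04,"dy":0,"dz":0,"wx":0,"wy":0,"wz":0,"fingers":1},{"dx":0.05,"dy":0,"dz":0,"wx":0,"wy":0,"wz":0,"fingers":1},{"dx":0.06,"dy":0,"dz":0,"wx":0,"wy":0,"wz":0,"fingers":1},{"dx":0.06,"dy":0,"dz":0,"wx":0,"wy":0,"wz":0,"fingers":1},{"dx":0.06,"dy":0,"dz":0,"wx":0,"wy":0,"wz":0,"fingers":1},{"dx":0.06,"dy":0,"dz":0,"wx":0,"wy":0,"wz":0,"fingers":1},{"dx":0.06,"dy":0,"dz":0,"wx":0,"wy":0,"wz":0,"fingers":1}]' ; python3 g.py 553.6 168 23 98.2; python3 - <<'E'
from cell import robot
from h import *
s=robot.capture("side")["img"];t=robot.capture("top")["img"]
z=lambda i,x,y,w,h:cv2.resize(i[y:y+h,x:x+w],(400,400),interpolation=cv2.INTER_CUBIC)
cv2.imwrite("pics/p3.png",np.hstack([z(t,180,170,80,80),z(s,255,250,80,80)])[:,:,::-1])
E
```

```text
time_s: 16.55
ee_pos: [0.5543, 0.1648, 0.0229]
tool_rot: [0.002, 0.656, 0.755, -0.002]
ft_force: [-0.2, -15.6, 11.9]
opening: 0.0447
finger_force: 50.0
t 16.55 pos [554.3 164.8  22.9] yaw 98.08 F [ -0.2 -15.6  11.9] op 44.7 ff 49.98354999610456
d [ 0.027 -0.002 -0.001] w [-0.0001  0.0025 -0.001 ] jn [ 0.12  0.45 -0.59  1.82  0.3   0.97 -0.46]
```

View pics/p3.png

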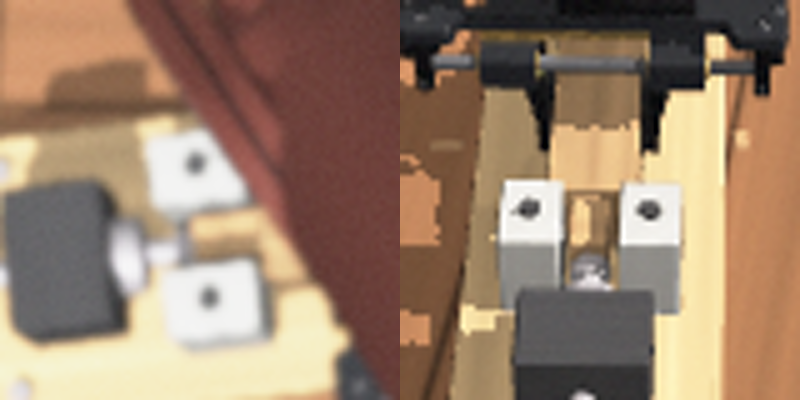

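The tenon is in the slot, at about (590,215) in the side crop between the blocks, and it is pushing the plunger. A small gap is left before the shoulders. The arm yields about 3 N/mm, so I'll creep on.

```bash
python3 -m creep '[{"dx":0.005,"dy":0,"dz":0,"wx":0,"wy":0,"wz":0,"fingers":1},{"dx":0.01,"dy":0,"dz":0,"wx":0,"wy":0,"wz":0,"fingers":1},{"dx":0.015,"dy":0,"dz":0,"wx":0,"wy":0,"wz":0,"fingers":1},{"dx":0.02,"dy":0,"dz":0,"wx":0,"wy":0,"wz":0,"fingers":1},{"dx":0.025,"dy":0,"dz":0,"wx":0,"wy":0,"wz":0,"fingers":1},{"dx":0.03,"dy":0,"dz":0,"wx":0,"wy":0,"wz":0,"fingers":1},{"dx":0.03,"dy":0,"dz":0,"wx":0,"wy":0,"wz":0,"fingers":1},{"dx":0.03,"dy":0,"dz":0,"wx":0,"wy":0,"wz":0,"fingers":1},{"dx":0.03,"dy":0,"dz":0,"wx":0,"wy":0,"wz":0,"fingers":1},{"dx":0.03,"dy":0,"dz":0,"wx":0,"wy":0,"wz":0,"fingers":1}]' 60 >/dev/null; python3 g.py 553.6 168 23 98.2
```

```text
t 17.9 pos [553.9 167.8  22.9] yaw 98.07 F [ -0.5 -16.8  11.5] op 44.6 ff 59.98287698632339
d [ 0.002 -0.002 -0.001] w [-0.0001  0.0028 -0.0012] jn [ 0.11  0.45 -0.59  1.82  0.3   0.97 -0.47]
```

```bash
python3 -m creep '[{"dx":0.005,"dy":0,"dz":0,"wx":0,"wy":0,"wz":0,"fingers":1},{"dx":0.01,"dy":0,"dz":0,"wx":0,"wy":0,"wz":0,"fingers":1},{"dx":0.015,"dy":0,"dz":0,"wx":0,"wy":0,"wz":0,"fingers":1},{"dx":0.02,"dy":0,"dz":0,"wx":0,"wy":0,"wz":0,"fingers":1},{"dx":0.025,"dy":0,"dz":0,"wx":0,"wy":0,"wz":0,"fingers":1},{"dx":0.03,"dy":0,"dz":0,"wx":0,"wy":0,"wz":0,"fingers":1},{"dx":0.03,"dy":0,"dz":0,"wx":0,"wy":0,"wz":0,"fingers":1},{"dx":0.03,"dy":0,"dz":0,"wx":0,"wy":0,"wz":0,"fingers":1},{"dx":0.03,"dy":0,"dz":0,"wx":0,"wy":0,"wz":0,"fingers":1},{"dx":0.03,"dy":0,"dz":0,"wx":0,"wy":0,"wz":0,"fingers":1}]' 60 >/dev/null; python3 g.py 553.6 168 23 98.2
```

```text
t 19.15 pos [553.8 167.9  22.9] yaw 97.95 F [ -0.9 -27.5  16. ] op 44.7 ff 60.004194884968456
d [ 0.001 -0.002 -0.001] w [-0.0005  0.0049 -0.0022] jn [ 0.11  0.45 -0.59  1.82  0.31  0.97 -0.47]
```

The TCP has stopped at y=167.9, where home was predicted at 168, and the force rose by about 10.7 N, so the shoulders are on the stops. I'll ease off slightly to land inside 5–10 N, let it settle and check by camera.

```bash
python3 -m creep '[{"dx":-0.006,"dy":0,"dz":0,"wx":0,"wy":0,"wz":0,"fingers":1},{"dx":-0.006,"dy":0,"dz":0,"wx":0,"wy":0,"wz":0,"fingers":1},{"dx":-0.006,"dy":0,"dz":0,"wx":0,"wy":0,"wz":0,"fingers":1},{"dx":-0.006,"dy":0,"dz":0,"wx":0,"wy":0,"wz":0,"fingers":1},{"dx":-0.006,"dy":0,"dz":0,"wx":0,"wy":0,"wz":0,"fingers":1},{"dx":-0.006,"dy":0,"dz":0,"wx":0,"wy":0,"wz":0,"fingers":1},{"dx":-0.006,"dy":0,"dz":0,"wx":0,"wy":0,"wz":0,"fingers":1},{"dx":-0.006,"dy":0,"dz":0,"wx":0,"wy":0,"wz":0,"fingers":1},{"dx":-0.006,"dy":0,"dz":0,"wx":0,"wy":0,"wz":0,"fingers":1},{"dx":-0.006,"dy":0,"dz":0,"wx":0,"wy":0,"wz":0,"fingers":1}]' 60 >/dev/null; python3 g.py 553.6 168 23 98.2; python3 - <<'E'
from cell import robot
from h import *
s=robot.capture("side")["img"];t=robot.capture("top")["img"]
z=lambda i,x,y,w,h:cv2.resize(i[y:y+h,x:x+w],(400,400),interpolation=cv2.INTER_CUBIC)
cv2.imwrite("pics/p4.png",np.hstack([z(t,180,170,80,80),z(s,265,255,60,60)])[:,:,::-1])
E
```

```text
t 20.4 pos [553.8 167.9  22.9] yaw 97.97 F [ -0.4 -24.3  15.4] op 44.7 ff 59.99675394472433
d [ 0.001 -0.002 -0.001] w [-0.0004  0.0045 -0.002 ] jn [ 0.11  0.45 -0.59  1.82  0.31  0.97 -0.47]
```

View pics/p4.png

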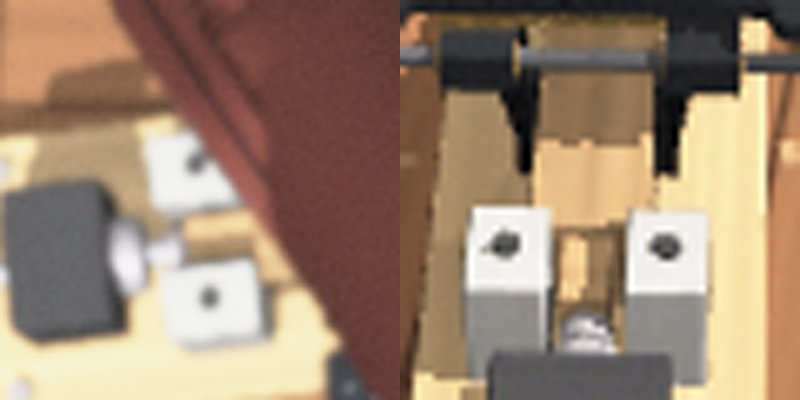

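The shoulders sit flush against both blocks: the lower block's front is at about x≈268 in the top crop with no gap visible, and the tenon is centred at (580,265) in the side crop. Net force on the stops is about 7.5 N and the rail is still. Handing in.

```bash
python3 -c "
from cell import robot
print(robot.job_done())"
```

```text
the job is handed in; nothing more can be done
None
```

The job is handed in at about 20.5 s with the rail still gripped, flat and square on the jig; its shoulders bear on both stop blocks with an estimated 7.5 N beyond the spring, but no verdict came back.

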